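Latch a test cartridge into the bench dock

TASK

Pick up the grey test cartridge by its post, lay it in the guide of the aluminium dock and slide it nose first into the tunnel, past the sprung pawl, until it has clicked in and the pawl keeps it from coming back out. How deep the click comes is not known beforehand: feel for it and push gently, with never more than 13 N on the contact block inside and without leaning hard on the dock. Then let go so that it rests back against the pawl, and leave it there without disturbing the things lying around.

Things in the scene. Friction and masses are not known exactly. Their poses are not given: they have to be found in the camera images.
- cartridge: Loose test cartridge: grey bar 170 mm long (own x), 30 wide, 18 high (z), about 0.15 kg, rounded steel nose at +x, upright grip post near the tail. Origin: centre of its underside. Its top has a notch 8 mm deep from x = +45 to +73 mm; the notch's upright front wall, 12 mm behind the nose face, is what the pawl catches. Starts lying flat, right way up
- post (a point): Point in the cartridge's grip post: x = -50 mm, 42 mm above the underside (axes as the cartridge). The post is 16 mm long (x) and 22 mm wide (y) and stands from 18 to 54 mm above the underside; grip it from above across either size
- nose (a point): Middle of the cartridge's nose face, x = +85 mm, 9 mm above its underside
- dock: Fixed dock: aluminium plate 268 x 84 x 10 mm with an open guide leading into a roofed tunnel. Origin: on the bench under the tunnel mouth's middle; own +x is the way in. The cartridge slides on the plate, 10 mm above the bench. Guide: two dark walls 10 mm high above the plate, 33 mm apart from x = -34 mm to the mouth at x = 0, flared to about 50 mm apart at x = -68 mm; plate from x = -150 mm
- mouth (a point): Middle of the tunnel mouth, 20 mm above the bench (axes as the dock). The tunnel runs 115 mm in, is 33 mm wide, its mouth 20 mm high; outside 72 mm wide, its roof 50 mm above the bench; smooth inside. Inside, unseen and unmeasured, a carriage is clamped anywhere along 35 mm; it holds a sprung pawl under its top and behind it a sprung contact block. The click comes with the nose 49 to 86 mm inside
- roof (a point): Middle of the tunnel roof's top, 57.5 mm behind the mouth (axes as the dock). Under it hangs the pawl, tip pointing inwards: from about 22 mm before the click the nose lifts it (3 to 7 N, steepest first), it drops into the notch and then blocks the way back out. Not pushed far enough, the cartridge comes free again when let go. The bar may also be pushed low at its tail with closed fingers
- contact_block (a point): Fixed point: middle of the range (17.5 mm either way along the dock's x) in which the front of the sprung contact block can stand; the block itself is not measured. The nose meets it about 2 mm before the click; its spring starts at 3 N and adds 1.2 N per mm; after 5 mm (9 N) it is solid. With friction a slow push reads about 10 to 12 N at the click: pushed on to about 14 N it has clicked
- hex_keys: Bystander: folding set of hex keys, 30 x 118 x 23 mm, lying on the bench; leave alone
- lever_part: Bystander: black printed lever, 22 x 60 x 16 mm, lying on the bench; leave alone
- ring: Bystander: black printed ring, 34 mm across and 16 high, on the bench to the left; leave alone

How it is judged:
By the outcome, as a careful person would: the job done as asked, in the order asked, and still so for the second after the job is handed in, with the robot touching nothing.
It also fails if it takes over 59 s, if anything falls off the work surface, if the arm or the gripper's body presses on something with over 40 N, if the wrist force passes 120 N, or if a joint passes its speed limit or range.

ROBOT

A 7-joint arm with a two-finger parallel gripper is mounted at the origin on a cart in front of the work surface, level with it; the furniture and walls round the work are solid. World frame = base frame: x ahead of the robot, y to its left, z up, the work surface at z = 0. Lengths are in m, angles in degrees, forces in N, time in s.
With the tool pointing down it reaches from about 0.425 to 0.875 m from the base axis. Payload 4.7 kg.
Tool frame: the origin (TCP) lies on the centre line of the jaws, within the pads' length; the fingertips stand 11 mm ahead of it and the grasp point (between the pads) lies 8 mm behind it; z points along the fingers, y is the direction in which the jaws open and shut (so a half turn about z gives the same grasp; the last joint's range is limited). The gripper opens to 87 mm and grips with 3 to 60 N. Pads are 19 mm wide; open, the fingers measure 117 mm over their backs; the gripper's body (75 mm by 190 mm) begins 51 mm behind the grasp point.
Start: joints at [-70.984, 18.392, -4.016, 83.108, 1.295, 78.541, -3.26], TCP at [0.203, 0.617, 0.234] pointing down, gripper open.
Joint ranges: [-163.93, 163.93], [-17.29, 119.83], [-79.2, 71.16], [3.27, 140.29], [-89.18, 269.18], [5.43, 117.66], [-154.24, 154.24]. Speed limits (degrees/s): [147.25, 147.25, 180, 180, 180, 180, 180].

INTERFACE

Orientations are given as [roll, pitch, yaw] about the fixed x, y, z axes, in that order (R = Rz(yaw) Ry(pitch) Rx(roll)).
In Python, from cell import env gives the robot as it stands.
- The arm moves only by the tool servo_tool, never from a script. Its argument "moves" is text: rows parted by semicolons, each of 7 numbers parted by spaces: the shift along the tool's x, y, z as a fraction of full scale, then the turn, a rotation vector about the tool's x, y, z as a fraction of full scale, then the gripper's target within -1 to 1 (shut at 1, half-way at 0, fully open at -1). A call has 1 to 20 rows; each row shifts and turns the pose as measured when the row begins, along the tool's axes as they then stand; what a row does not reach is not made up. Full scale, the value 1, is 1000 mm for a shift and 0.5 rad for a turn. A row lasts 1/12 s, in which the tool goes at most 41.7 mm and 7.16 degrees, less where a joint would pass 70% of its speed; a pose out of reach is approached as far as the arm can. A call with a number of a shift or a turn outside -1 to 1 is refused whole. A call with a gripper value outside its range is refused whole. The fingers move at their own pace and stop on an object; "squeeze" is the grip in N (left out, the last holds). Time passes only in rows, so rows that do not move let the fingers close. It gives the time, the measured TCP pose, the force and the opening at its end, in the units of the state.
- env.get_obs(): the state, without advancing time (a new reading comes with each control period).
- env.read_camera(name): name is "scene" or "top"; returns a dict with "img" (420x560x3 uint8, red, green, blue), "range_z" (420x560 float32, m along the optical axis (not along the pixel's ray), 0 where there is no reading), "mtx" (3x3 intrinsics, pixels), "T" (4x4, takes a point from camera to world coordinates). Camera axes: x right, y up, looking along -z (the intrinsics and any distortion apply to the point x, -y, -z); pixel columns grow to the right and rows downward; lengths in m; the calibration is good to about 2 mm. A picture is of the moment at which its call begins.
- env.sign_off(): hands the job in, once; it reports no verdict.
The state is a dict: "time_s": time; "qpos": joint angles; "joint_velocities": joint speeds; "effort": joint torques, N m; "tool_pos": TCP position; "tool_rot": TCP orientation; "force": force on the tool from outside, world axes, zero at the start; "wrist_torque": the same for the moment, N m; "grip_width": finger opening in m.
Only numpy, scipy, OpenCV 4.12 (cv2) and the standard library are available. Lean on these libraries where they do the work, as an engineer would, in place of code of your own. Each camera call takes 0.05 s, during which the arm holds its last target.

## Working session

There is one attempt and no reset: what is moved stays moved. The work goes in short steps, Python scripts to look and compute and a tool call to move; the robot and the scene stay as the last step left them, time stands still between calls to the robot, and variables do not carry over. Pictures are saved under pics/ and viewed, and the job is handed in when it is done.

Besides the shell and the picture viewer there is one more tool, called after "Emit:" as a command line: name --argument value ..., lists and objects as JSON in quotes. servo_tool: Moves the arm, as the interface text tells. Its arguments: {"type":"object","properties":{"moves":{"type":"string"},"squeeze":{"type":"number"}},"required":["moves"]}

```bash
ls; mkdir -p pics; python3 - <<'E'
from cell import env
import cv2,numpy as np
o=env.get_obs();print({k:np.round(v,3) for k,v in o.items()})
for n in("scene","top"):
    c=env.read_camera(n);cv2.imwrite(f"pics/{n}0.png",c["img"][:,:,::-1]);np.savez(f"{n}0.npz",**c);print(n,c["mtx"],np.round(c["T"],3),[k for k in c])
E
```

```text
pics
{'time_s': np.float64(0.0), 'qpos': array([-70.985,  18.44 ,  -4.016,  83.176,   1.296,  78.542,  -3.261]), 'joint_velocities': array([-0.032,  0.032, -0.039, -0.069, -0.05 ,  0.112, -0.031]), 'effort': array([-0.0000e+00, -4.9130e+01, -4.0400e-01, -3.1252e+01, -6.4000e-02,
        4.4000e-02,  0.0000e+00]), 'tool_pos': array([0.203, 0.617, 0.232]), 'tool_rot': array([-1.79887e+02,  7.00000e-03,  1.61795e+02]), 'force': array([ 0.149, -0.07 , -0.61 ]), 'wrist_torque': array([-0.067,  0.039,  0.007]), 'grip_width': np.float64(0.087)}
scene [[418.64670397   0.         280.05710628]
 [  0.         418.64670397 205.21091155]
 [  0.           0.           1.        ]] [[ 0.621  0.382 -0.684 -0.098]
 [-0.783  0.324 -0.53  -0.542]
 [ 0.02   0.866  0.5    0.555]
 [ 0.     0.     0.     1.   ]] ['img', 'range_z', 'mtx', 'T']
top [[456.23118781   0.         279.81089617]
 [  0.         456.23118781 202.40389361]
 [  0.           0.           1.        ]] [[ 0.019  0.989 -0.144  0.466]
 [-1.     0.018 -0.006 -0.004]
 [-0.003  0.144  0.99   1.074]
 [ 0.     0.     0.     1.   ]] ['img', 'range_z', 'mtx', 'T']
```

View pics/scene0.png

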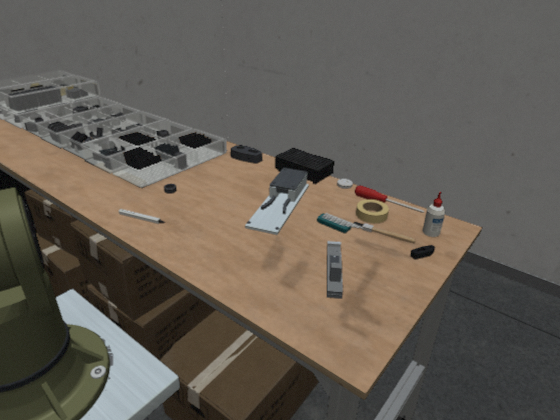

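View pics/top0.png

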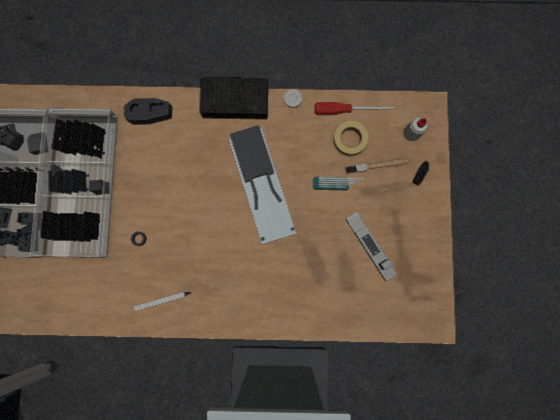

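The scene view shows the dock near (280,195) and the cartridge near (335,268). In the top view, the dock is at (262,185) with its mouth toward the robot, and the cartridge is at (371,246). I'll enlarge both.

```bash
cat > h.py <<'E'
import numpy as np,cv2
def load(f): return dict(np.load(f))
def ray(c,u,v):
    d=np.array([(u-c["mtx"][0,2])/c["mtx"][0,0],-(v-c["mtx"][1,2])/c["mtx"][1,1],-1.]);return c["T"][:3,:3]@d,c["T"][:3,3]
def atz(c,u,v,z):
    d,o=ray(c,u,v);return o+d*(z-o[2])/d[2]
def proj(c,p):
    q=c["T"][:3,:3].T@(np.asarray(p)-c["T"][:3,3]);return c["mtx"][0,0]*q[0]/-q[2]+c["mtx"][0,2],c["mtx"][1,1]*q[1]/q[2]+c["mtx"][1,2]
def dep(c,u,v):
    d,o=ray(c,u,v);return o+d*c["range_z"][int(round(v)),int(round(u))]
def crop(c,u0,v0,w,h,s,f):
    cv2.imwrite(f,cv2.resize(c["img"][v0:v0+h,u0:u0+w,::-1],None,fx=s,fy=s,interpolation=cv2.INTER_CUBIC))
E
python3 - <<'E'
from h import *
t=load("top0.npz");s=load("scene0.npz")
crop(t,335,205,70,80,7,"pics/t_cart.png")
crop(t,220,115,85,135,4.4,"pics/t_dock.png")
crop(s,235,155,115,150,4,"pics/s_all.png")
E
```

```text
(no output)
```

View pics/t_cart.png

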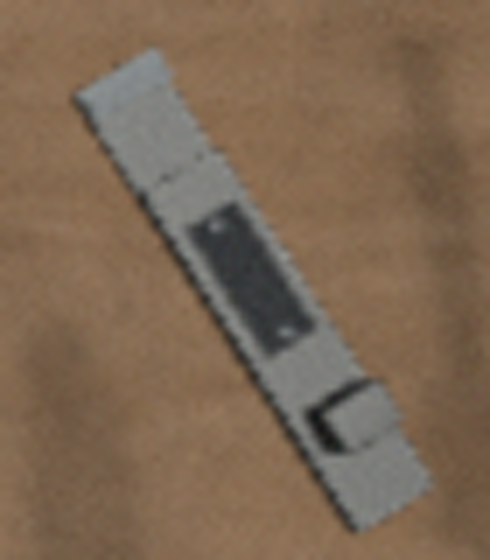

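View pics/t_dock.png

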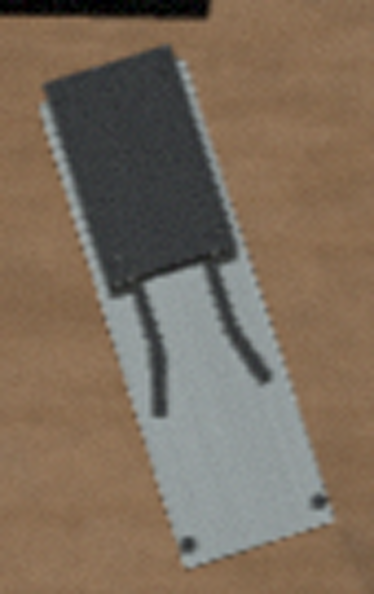

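View pics/s_all.png

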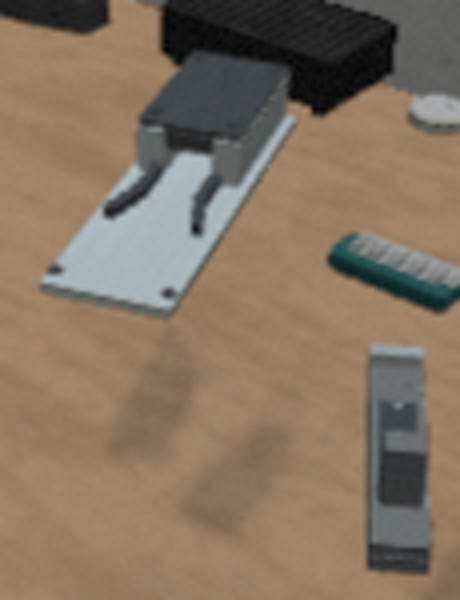

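```bash
python3 - <<'E'
from h import *
t=load("top0.npz")
v,u=np.mgrid[0:420,0:560]
K=t["mtx"];r=t["range_z"]
P=np.stack([(u-K[0,2])/K[0,0]*r,-(v-K[1,2])/K[1,1]*r,-r],-1)@t["T"][:3,:3].T+t["T"][:3,3]
def rect(box,lo,hi):
    u0,v0,w,h=box
    Q=P[v0:v0+h,u0:u0+w].reshape(-1,3);rr=r[v0:v0+h,u0:u0+w].ravel()
    m=(Q[:,2]>lo)&(Q[:,2]<hi)&(rr>0);Q=Q[m]
    c=cv2.minAreaRect((Q[:,:2]*1000).astype(np.float32));print(box,lo,hi,m.sum(),"z",np.median(Q[:,2]),c, "mean",Q.mean(0))
print("bench z",np.median(P[250:280,250:300,2]))
rect((335,205,70,80),.008,.03);rect((335,205,70,80),.04,.07)
rect((220,115,85,135),.04,.06);rect((220,115,85,135),.005,.06);rect((220,190,85,60),.006,.013)
def q(x,y,s,u0,v0,z): return np.round(atz(t,(x+.5)/s-.5+u0,(y+.5)/s-.5+v0,z)*1000,1)
for x,y in[(78,97),(157,50),(357,530),(433,485)]: print("cart",q(x,y,7,335,205,.018))
for x,y in[(325,410),(380,380),(398,425),(345,452)]: print("post",q(x,y,7,335,205,.054))
for x,y in[(43,86),(170,45),(237,258),(113,297)]: print("roof",q(x,y,4.4,220,115,.05))
for x,y in[(187,568),(332,521)]: print("plate",q(x,y,4.4,220,115,.01))
for x,y in[(150,290),(165,355),(204,265),(228,330),(167,415),(260,383)]: print("wall inner tops",q(x,y,4.4,220,115,.02))
E
```

```text
bench z 0.00019816822826246305
(335, 205, 70, 80) 0.008 0.03 898 z 0.017852212047312577 ((523.2662353515625, -209.41641235351562), (169.58926391601562, 31.034122467041016), 32.767974853515625) mean [ 0.52490058 -0.20713414  0.01714782]
(335, 205, 70, 80) 0.04 0.07 84 z 0.05373460759863191 ((481.3683166503906, -235.97940063476562), (15.432156562805176, 22.627017974853516), 32.60267639160156) mean [ 0.4812482  -0.23487499  0.0526577 ]
(220, 115, 85, 135) 0.04 0.06 1529 z 0.04971953977817156 ((732.3138427734375, 71.27305603027344), (116.04318237304688, 71.63833618164062), 19.022430419921875) mean [0.73092548 0.07073432 0.04969573]
(220, 115, 85, 135) 0.005 0.06 4266 z 0.012731248892976832 ((676.2425537109375, 47.457130432128906), (318.8487548828125, 196.74026489257812), 2.224961996078491) mean [0.66819229 0.0486711  0.02549644]
(220, 190, 85, 60) 0.006 0.013 1578 z 0.00990471984627772 ((585.6167602539062, 43.863773345947266), (130.26174926757812, 196.5757598876953), 1.6071407794952393) mean [0.59112858 0.02437741 0.00986462]
cart [ 585.3 -152.    18. ]
cart [ 601.5 -178.3   18. ]
cart [ 445.1 -242.5   18. ]
cart [ 460.  -267.5   18. ]
post [ 483.1 -224.8   54. ]
post [ 492.8 -242.4   54. ]
post [ 478.8 -247.8   54. ]
post [ 470. -231.   54.]
roof [773.4 121.8  50. ]
roof [796.9  55.4  50. ]
roof [682.7  17.6  50. ]
roof [660.9  81.6  50. ]
plate [523.5  41.5  10. ]
plate [549.8 -34.9  10. ]
wall inner tops [670.8  64.4  20. ]
wall inner tops [635.7  55.5  20. ]
wall inner tops [684.9  35.9  20. ]
wall inner tops [649.8  22.3  20. ]
wall inner tops [603.6  53.6  20. ]
wall inner tops [621.6   4.7  20. ]
```

Emit:
servo_tool --moves "-0.033 -0.022 0 0 0 0 -1;-0.033 -0.022 0 0 0 0 -1;-0.033 -0.022 0 0 0 0 -1;-0.033 -0.022 0 0 0 0 -1;-0.033 -0.022 0 0 0 0 -1;-0.033 -0.022 0 0 0 0 -1;-0.033 -0.022 0 0 0 0 -1;-0.033 -0.022 0 0 0 0 -1;-0.033 -0.022 0 0 0 0 -1;-0.033 -0.022 0 0 0 0 -1;0 0 0 0 0 0.23 -1;0 0 0 0 0 0.23 -1;0 0 0 0 0 0.23 -1;0 0 0 0 0 0.23 -1;0 0 0 0 0 0.23 -1;0 0 0 0 0 0.22 -1"

```text
time_s: 1.43
tool_pos: [0.4554, 0.2845, 0.2223]
tool_rot: [-179.1, 0.2, 121.0]
force: [-0.3, -0.4, 0.2]
grip_width: 0.0871
```

```bash
cat >> h.py <<'E'
from scipy.spatial.transform import Rotation as Ro
def go(tx,ty,tz,yaw):
    from cell import env
    o=env.get_obs();R=Ro.from_euler("xyz",o["tool_rot"],degrees=True)
    T=Ro.from_euler("xyz",[180,0,yaw],degrees=True)
    d=R.inv().apply(np.array([tx,ty,tz])-o["tool_pos"])
    rv=(R.inv()*T).as_rotvec()/.5
    print("t",round(float(o["time_s"]),2),"pos",np.round(o["tool_pos"],4),"rot",np.round(o["tool_rot"],2),"F",np.round(o["force"],2),"grip",round(float(o["grip_width"]),4))
    print("shift(tool,now)",np.round(d,4),"|",round(float(np.linalg.norm(d)),4),"turn",np.round(rv,3), "q7",np.round(o["qpos"][6],1))
    d2=T.inv().apply(np.array([tx,ty,tz])-o["tool_pos"]);print("shift in final axes",np.round(d2,4))
E
python3 -c "
from h import *
go(.481,-.236,.15,122.6)"
```

```text
t 1.43 pos [0.4554 0.2845 0.2223] rot [-179.08    0.22  120.99] F [-0.26 -0.4   0.2 ] grip 0.0871
shift(tool,now) [-0.4591 -0.2449  0.078 ] | 0.5261 turn [-0.032  0.007 -0.056] q7 -2.8
shift in final axes [-0.4523 -0.2589  0.0723]
```

Emit:
servo_tool --moves "-0.035 -0.019 0.005 -0.03 0.01 -0.056 -1;-0.035 -0.019 0.005 0 0 0 -1;-0.035 -0.019 0.005 0 0 0 -1;-0.035 -0.019 0.005 0 0 0 -1;-0.035 -0.019 0.005 0 0 0 -1;-0.035 -0.019 0.005 0 0 0 -1;-0.035 -0.019 0.005 0 0 0 -1;-0.035 -0.019 0.005 0 0 0 -1;-0.035 -0.019 0.005 0 0 0 -1;-0.035 -0.019 0.005 0 0 0 -1;-0.035 -0.019 0.005 0 0 0 -1;-0.035 -0.019 0.005 0 0 0 -1;-0.03 -0.016 0.004 0 0 0 -1;0 0 0 0 0 0 -1;0 0 0 0 0 0 -1"

```text
time_s: 2.68
tool_pos: [0.4857, -0.2445, 0.15]
tool_rot: [-179.9, -0.2, 122.7]
force: [0.1, 0.6, -0.0]
grip_width: 0.0872
```

```bash
python3 -c "
from h import *
go(.4812,-.2362,.10,122.6)"
```

```text
t 2.68 pos [ 0.4857 -0.2445  0.15  ] rot [-179.86   -0.19  122.69] F [ 0.05  0.6  -0.02] grip 0.0872
shift(tool,now) [0.0092 0.0008 0.05  ] | 0.0509 turn [-0.005 -0.007  0.003] q7 63.6
shift in final axes [0.0094 0.0006 0.05  ]
```

Emit:
servo_tool --moves "0.005 0 0.025 0 0 0 -1;0.004 0 0.025 0 0 0 -1;0 0 0 0 0 0 -1;0 0 0 0 0 0 -1"

```text
time_s: 3.02
tool_pos: [0.481, -0.2355, 0.0992]
tool_rot: [-179.9, -0.2, 122.7]
force: [0.1, -0.5, 0.9]
grip_width: 0.0871
```

```bash
python3 -c "
from h import *
go(.4812,-.2362,.035,122.6)"
```

```text
t 3.02 pos [ 0.481  -0.2355  0.0992] rot [-1.7991e+02 -1.7000e-01  1.2269e+02] F [ 0.12 -0.46  0.91] grip 0.0871
shift(tool,now) [-0.0009 -0.0001  0.0642] | 0.0642 turn [-0.003 -0.006  0.003] q7 64.7
shift in final axes [-0.0007 -0.0002  0.0642]
```

Emit:
servo_tool --moves "-0.001 0 0.03 0 0 0 -1;0 0 0.025 0 0 0 -1;0 0 0.007 0 0 0 -1;0 0 0 0 0 0 -1;0 0 0 0 0 0 -1"

```text
time_s: 3.43
tool_pos: [0.4872, -0.2331, 0.0418]
tool_rot: [179.7, 0.0, 123.1]
force: [-0.3, -0.1, 0.1]
grip_width: 0.0872
```

```bash
python3 -c "
from h import *
go(.4812,-.2362,.034,122.6)
from cell import env
for n,b in(('scene',(290,220,90,90)),('top',(335,205,80,80))):
    c=env.read_camera(n);crop(c,*b,6,f'pics/{n}1.png')"
```

```text
t 3.43 pos [ 0.4872 -0.2331  0.0418] rot [1.7965e+02 4.0000e-02 1.2312e+02] F [-0.32 -0.07  0.08] grip 0.0872
shift(tool,now) [ 0.0007 -0.0068  0.0077] | 0.0103 turn [0.012 0.001 0.018] q7 68.4
shift in final axes [ 0.0007 -0.0067  0.0078]
```

View pics/scene1.png

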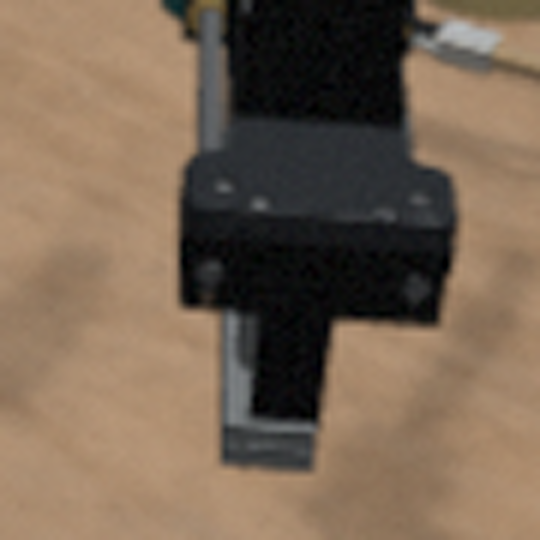

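Emit:
servo_tool --moves "0.001 -0.007 0.004 0.01 0 0.01 -1;0 0 0.003 0 0 0 -1;0 0 0 0 0 0 -1"

```text
time_s: 3.78
tool_pos: [0.4831, -0.2374, 0.0381]
tool_rot: [179.7, 0.3, 122.8]
force: [0.3, -0.2, 1.6]
grip_width: 0.087
```

```bash
python3 -c "
from h import *
go(.4812,-.2362,.034,122.6)"
```

```text
t 3.78 pos [ 0.4831 -0.2374  0.0381] rot [179.65   0.32 122.81] F [ 0.33 -0.18  1.62] grip 0.087
shift(tool,now) [ 0.0021 -0.0009  0.0041] | 0.0047 turn [0.012 0.011 0.008] q7 68.6
shift in final axes [ 0.0021 -0.0009  0.0041]
```

Emit:
servo_tool --moves "0.002 -0.001 0.004 0.012 0.01 0.01 -1;0 0 0.001 0 0 0 -1;0 0 0 0 0 0 0.4;0 0 0 0 0 0 1;0 0 0 0 0 0 1;0 0 0 0 0 0 1;0 0 0 0 0 0 1;0 0 0 0 0 0 1;0 0 0 0 0 0 1;0 0 0 0 0 0 1" --squeeze 25

```text
time_s: 4.62
tool_pos: [0.4814, -0.2366, 0.0333]
tool_rot: [180.0, 0.1, 122.5]
force: [-0.6, -1.1, -0.2]
grip_width: 0.0416
```

```bash
python3 -c "
from h import *
go(.4812,-.2362,.034,122.6)"
```

```text
t 4.62 pos [ 0.4814 -0.2366  0.0333] rot [1.7998e+02 5.0000e-02 1.2246e+02] F [-0.62 -1.06 -0.22] grip 0.0416
shift(tool,now) [ 0.0004  0.0001 -0.0007] | 0.0008 turn [ 0.001  0.002 -0.005] q7 68.4
shift in final axes [ 0.0004  0.0001 -0.0007]
```

Emit:
servo_tool --moves "0 0 0 0 0 0 1;0 0 0 0 0 0 1;0 0 0 0 0 0 1;0 0 0 0 0 0 1;0 0 0 0 0 0 1;0 0 0 0 0 0 1;0 0 0 0 0 0 1"

```text
time_s: 5.2
tool_pos: [0.4815, -0.2366, 0.0334]
tool_rot: [180.0, 0.1, 122.5]
force: [0.4, -0.2, -0.3]
grip_width: 0.0153
```

```bash
python3 -c "
from h import *
go(.4812,-.2362,.10,122.6)"
```

```text
t 5.2 pos [ 0.4815 -0.2366  0.0334] rot [1.7997e+02 6.0000e-02 1.2247e+02] F [ 0.41 -0.23 -0.32] grip 0.0153
shift(tool,now) [ 0.0004 -0.     -0.0666] | 0.0666 turn [ 0.001  0.002 -0.005] q7 68.4
shift in final axes [ 0.0005 -0.0001 -0.0666]
```

Emit:
servo_tool --moves "0 0 -0.01 0 0 0 1;0 0 -0.025 0 0 0 1;0 0 -0.03 0 0 0 1;0 0 -0.02 0 0 0 1;0 0 0 0 0 0 1" --squeeze 30

```text
time_s: 5.62
tool_pos: [0.4783, -0.2364, 0.1212]
tool_rot: [-179.7, -0.2, 122.4]
force: [1.2, -0.6, -1.8]
grip_width: 0.0159
```

```bash
python3 -c "
from h import *
from cell import env
# post target: nose 60mm before mouth, tcp at dock x=-195
th=np.radians(19);go(.678-.205*np.cos(th),.052-.205*np.sin(th),.10,109)
c=env.read_camera('scene');crop(c,270,200,110,110,5,'pics/scene2.png')"
```

```text
t 5.62 pos [ 0.4783 -0.2364  0.1212] rot [-179.67   -0.2   122.38] F [ 1.17 -0.62 -1.8 ] grip 0.0159
shift(tool,now) [0.184  0.1237 0.0211] | 0.2227 turn [-0.012 -0.006  0.467] q7 63.3
shift in final axes [0.2077 0.0777 0.0212]
```

View pics/scene2.png

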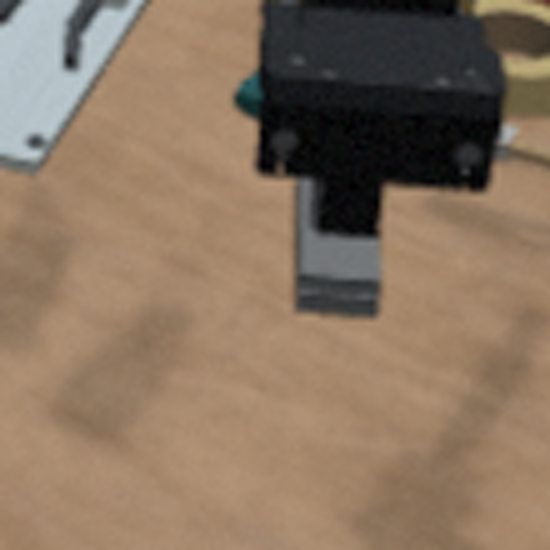

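Emit:
servo_tool --moves "0 0 0 -0.006 -0.003 0.12 1;0 0 0 -0.006 -0.003 0.12 1;0 0 0 0 0 0.12 1;0 0 0 0 0 0.11 1;0.025 0.012 0 0 0 0 1;0.035 0.016 0 0 0 0 1;0.035 0.016 0 0 0 0 1;0.035 0.016 0 0 0 0 1;0.035 0.016 0 0 0 0 1;0.03 0.016 0 0 0 0 1;0.013 0.006 0 0 0 0 1;0 0 0 0 0 0 1;0 0 0 0 0 0 1"

```text
time_s: 6.75
tool_pos: [0.4961, 0.0006, 0.1075]
tool_rot: [-178.8, -0.3, 107.8]
force: [-0.4, -1.0, -1.6]
grip_width: 0.0156
```

```bash
cat >> h.py <<'E'
M=np.array([.6782,.0521]);TH=np.radians(19)
def dock():
    from cell import env
    o=env.get_obs();p=o["tool_pos"];a=np.array([np.cos(TH),np.sin(TH)]);b=np.array([-a[1],a[0]])
    d=p[:2]-M;F=o["force"][:2]
    print("t %.2f tcp dock x %.1f y %.1f z %.1f mm; nose in %.1f; F along %.2f lat %.2f z %.2f yaw %.2f"%(o["time_s"],d@a*1e3,d@b*1e3,p[2]*1e3,d@a*1e3+135,F@a,F@b,o["force"][2],o["tool_rot"][2]),"torque",np.round(o["wrist_torque"],2),"grip",round(float(o["grip_width"])*1e3,2))
def todock(x,y,z,yaw=109):
    a=np.array([np.cos(TH),np.sin(TH)]);b=np.array([-a[1],a[0]])
    p=M+a*x/1e3+b*y/1e3;dock();go(p[0],p[1],z,yaw)
E
python3 -c "
from h import *
from cell import env
todock(-185,0,.07)
c=env.read_camera('top');crop(c,220,115,110,150,4,'pics/top3.png');np.savez('top3.npz',**c)
c=env.read_camera('scene');crop(c,235,155,130,140,4,'pics/scene3.png');np.savez('scene3.npz',**c)"
```

```text
t 6.75 tcp dock x -188.9 y 10.5 z 107.5 mm; nose in -53.9; F along -0.66 lat -0.78 z -1.65 yaw 107.84 torque [-0.14  0.09  0.02] grip 15.63
t 6.75 pos [0.4961 0.0006 0.1075] rot [-178.83   -0.26  107.84] F [-0.37 -0.95 -1.65] grip 0.0156
shift(tool,now) [-0.0106  0.0049  0.0373] | 0.0391 turn [-0.041 -0.01  -0.04 ] q7 18.8
shift in final axes [-0.0105  0.0039  0.0375]
```

View pics/top3.png

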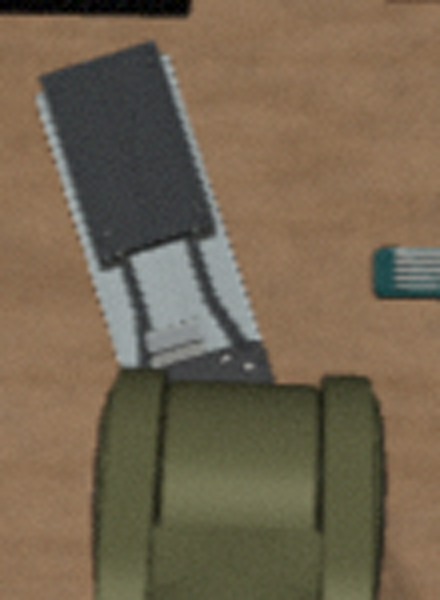

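View pics/scene3.png

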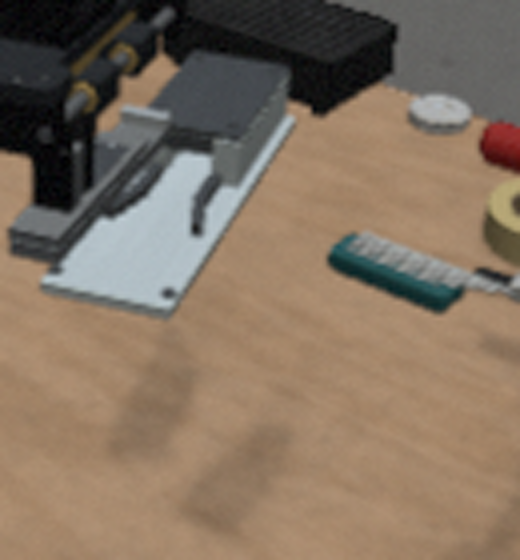

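Emit:
servo_tool --moves "-0.01 0.004 0.015 -0.04 -0.01 -0.04 1;0 0 0.015 0 0 0 1;0 0 0.004 0 0 0 1;0 0 0 0 0 0 1"

```text
time_s: 7.18
tool_pos: [0.5028, -0.0175, 0.0728]
tool_rot: [179.9, 0.2, 108.2]
force: [-0.2, -0.9, -1.7]
grip_width: 0.0156
```

```bash
python3 -c "
from h import *
todock(-185,0,.05)"
```

```text
t 7.18 tcp dock x -188.5 y -8.7 z 72.8 mm; nose in -53.5; F along -0.43 lat -0.78 z -1.73 yaw 108.24 torque [-0.06  0.1  -0.02] grip 15.64
t 7.18 pos [ 0.5028 -0.0175  0.0728] rot [1.7994e+02 1.7000e-01 1.0824e+02] F [-0.15 -0.88 -1.73] grip 0.0156
shift(tool,now) [0.0088 0.0034 0.0228] | 0.0247 turn [ 0.002  0.006 -0.026] q7 23.1
shift in final axes [0.0087 0.0035 0.0228]
```

Emit:
servo_tool --moves "0.004 0.002 0.005 0 0 -0.02 1;0.002 0.001 0.005 0 0 0 1;0 0 0 0 0 0 1;0 0 0 0 0 0 1"

```text
time_s: 7.52
tool_pos: [0.5042, -0.0131, 0.0632]
tool_rot: [179.9, 0.2, 108.6]
force: [1.1, 0.4, -1.2]
grip_width: 0.0157
```

```bash
python3 -c "
from h import *
todock(-185,0,.05)"
```

```text
t 7.52 tcp dock x -185.8 y -5.0 z 63.2 mm; nose in -50.8; F along 1.16 lat 0.01 z -1.21 yaw 108.59 torque [-0.11  0.06  0.01] grip 15.7
t 7.52 pos [ 0.5042 -0.0131  0.0632] rot [179.91   0.2  108.59] F [ 1.09  0.39 -1.21] grip 0.0157
shift(tool,now) [0.005  0.0007 0.0132] | 0.0141 turn [ 0.003  0.007 -0.014] q7 23.5
shift in final axes [0.005  0.0008 0.0132]
```

Emit:
servo_tool --moves "0.004 0 0 0 0.005 -0.013 1;0.001 0 0 0 0 0 1;0 0 0 0 0 0 1"

```text
time_s: 7.77
tool_pos: [0.5031, -0.0075, 0.0639]
tool_rot: [179.8, 0.0, 109.0]
force: [-0.4, -0.2, -0.5]
grip_width: 0.0158
```

```bash
python3 -c "
from h import *
todock(-185,0,.05)
from cell import env
c=env.read_camera('top');crop(c,220,115,85,100,6,'pics/top4.png');np.savez('top4.npz',**c)
todock(-185,0,.05)"
```

```text
t 7.77 tcp dock x -185.0 y 0.7 z 63.9 mm; nose in -50.0; F along -0.42 lat -0.06 z -0.46 yaw 109.04 torque [-0.12  0.15  0.05] grip 15.82
t 7.77 pos [ 0.5031 -0.0075  0.0639] rot [1.7984e+02 5.0000e-02 1.0904e+02] F [-0.38 -0.19 -0.46] grip 0.0158
shift(tool,now) [-0.0007 -0.0001  0.0139] | 0.014 turn [0.006 0.002 0.001] q7 23.3
shift in final axes [-0.0007 -0.      0.0139]
t 7.82 tcp dock x -184.9 y 0.7 z 64.0 mm; nose in -49.9; F along 0.07 lat -0.24 z -1.25 yaw 109.04 torque [-0.07  0.08 -0.04] grip 15.74
t 7.82 pos [ 0.5031 -0.0074  0.064 ] rot [1.7983e+02 4.0000e-02 1.0904e+02] F [ 0.14 -0.21 -1.25] grip 0.0157
shift(tool,now) [-0.0007 -0.0001  0.014 ] | 0.014 turn [0.006 0.001 0.001] q7 23.3
shift in final axes [-0.0007 -0.0001  0.014 ]
```

View pics/top4.png

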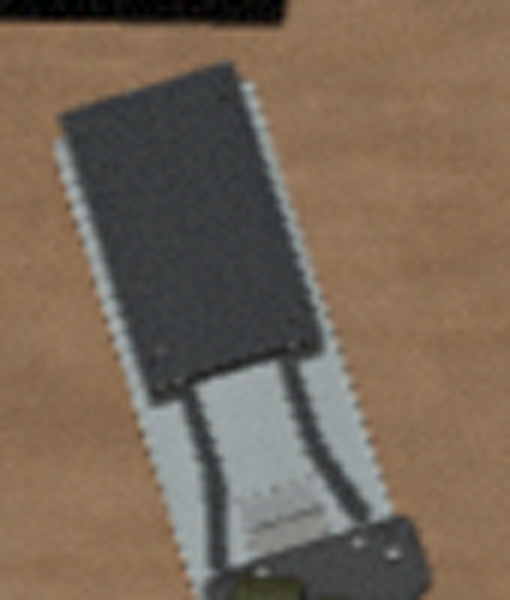

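```bash
python3 -c "
from h import *
c=load('top4.npz')
crop(c,255,185,30,30,18,'pics/top4b.png')
a=np.array([np.cos(TH),np.sin(TH)]);b=np.array([-a[1],a[0]])
for x,y,z in((241,497,.0486),(318,483,.0486),(248,552,.0486),(330,532,.0486),(187,395,.02),(205,395,.02),(283,368,.02),(300,368,.02),(208,470,.02),(226,470,.02),(316,440,.02)):
    p=atz(c,(x+.5)/6-.5+220,(y+.5)/6-.5+115,z)[:2]-M;print(x,y,np.round([p@a*1e3,p@b*1e3],1))
"
```

```text
241 497 [-50.4  12.8]
318 483 [-54.3 -16.7]
248 552 [-71.3  16.6]
330 532 [-73.6 -15.3]
187 395 [-0.6 20.6]
205 395 [-2.8 13.9]
283 368 [ -2.  -18.5]
300 368 [ -4.  -24.8]
208 470 [-31.6  21.7]
226 470 [-33.8  15. ]
316 440 [-33.3 -22. ]
```

View pics/top4b.png

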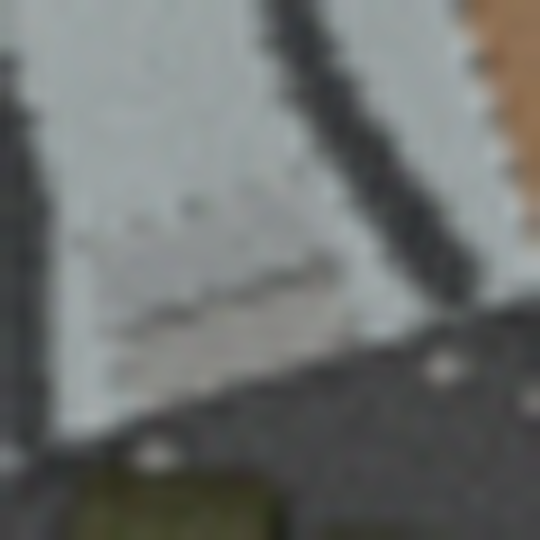

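Emit:
servo_tool --moves "-0.001 0 0.006 0.005 0 0 1;0 0 0.006 0 0 0 1;0 0 0.004 0 0 0 1;0 0 0 0 0 0 1;0 0 0 0 0 0 1"

```text
time_s: 8.23
tool_pos: [0.5036, -0.0082, 0.0464]
tool_rot: [180.0, 0.0, 109.1]
force: [0.6, -0.0, -1.4]
grip_width: 0.0159
```

```bash
python3 -c "
from h import *
todock(-185,-.7,.0434)"
```

```text
t 8.23 tcp dock x -184.7 y -0.2 z 46.4 mm; nose in -49.7; F along 0.53 lat -0.20 z -1.39 yaw 109.07 torque [-0.08  0.07 -0.01] grip 15.88
t 8.23 pos [ 0.5036 -0.0082  0.0464] rot [1.7996e+02 5.0000e-02 1.0907e+02] F [ 0.57 -0.01 -1.39] grip 0.0159
shift(tool,now) [-0.0005 -0.0003  0.003 ] | 0.003 turn [0.001 0.002 0.003] q7 24.5
shift in final axes [-0.0005 -0.0003  0.003 ]
```

Emit:
servo_tool --moves "-0.0005 0 0.001 0 0 0 1;0 0 0.001 0 0 0 1;0 0 0 0 0 0 1"

```text
time_s: 8.48
tool_pos: [0.5036, -0.009, 0.0439]
tool_rot: [-180.0, 0.1, 109.1]
force: [0.0, -1.0, -1.1]
grip_width: 0.0159
```

```bash
python3 -c "
from h import *
todock(-185,-.7,.0434)"
```

```text
t 8.48 tcp dock x -185.0 y -0.9 z 43.9 mm; nose in -50.0; F along -0.29 lat -0.93 z -1.06 yaw 109.06 torque [-0.07  0.07  0.06] grip 15.85
t 8.48 pos [ 0.5036 -0.009   0.0439] rot [-1.7999e+02  6.0000e-02  1.0906e+02] F [ 0.03 -0.98 -1.06] grip 0.0159
shift(tool,now) [ 0.0002 -0.      0.0005] | 0.0005 turn [-0.     0.002  0.002] q7 24.7
shift in final axes [ 0.0002 -0.      0.0005]
```

Emit:
servo_tool --moves "0 0.003 0.0005 0 0 0 1;0 0.005 0 0 0 0 1;0 0.005 0 0 0 0 1;0 0 0 0 0 0 1"

```text
time_s: 8.82
tool_pos: [0.5178, -0.0042, 0.044]
tool_rot: [179.9, 0.1, 109.0]
force: [0.2, -0.6, -0.9]
grip_width: 0.0158
```

```bash
python3 -c "
from h import *
todock(-150,-.7,.0434)"
```

```text
t 8.82 tcp dock x -170.0 y -1.0 z 44.0 mm; nose in -35.0; F along 0.02 lat -0.63 z -0.92 yaw 109.05 torque [-0.06  0.04  0.  ] grip 15.82
t 8.82 pos [ 0.5178 -0.0042  0.044 ] rot [1.7990e+02 5.0000e-02 1.0905e+02] F [ 0.23 -0.59 -0.92] grip 0.0158
shift(tool,now) [0.0003 0.02   0.0006] | 0.02 turn [0.004 0.002 0.002] q7 25.0
shift in final axes [0.0003 0.02   0.0006]
```

Emit:
servo_tool --moves "0 0.004 0.0005 0 0 0 1;0 0.004 0 0 0 0 1;0 0.004 0 0 0 0 1;0 0.004 0 0 0 0 1;0 0 0 0 0 0 1"

```text
time_s: 9.23
tool_pos: [0.5351, 0.0021, 0.0434]
tool_rot: [179.9, 0.1, 109.1]
force: [-0.6, 1.0, -0.4]
grip_width: 0.0158
```

```bash
python3 -c "
from h import *
todock(-135,-.7,.0434)"
```

```text
t 9.23 tcp dock x -151.6 y -0.7 z 43.4 mm; nose in -16.6; F along -0.23 lat 1.19 z -0.39 yaw 109.10 torque [-0.08  0.05  0.01] grip 15.77
t 9.23 pos [0.5351 0.0021 0.0434] rot [1.799e+02 6.000e-02 1.091e+02] F [-0.6   1.05 -0.39] grip 0.0158
shift(tool,now) [-0.      0.0166  0.0001] | 0.0166 turn [0.004 0.002 0.004] q7 25.4
shift in final axes [0.     0.0166 0.    ]
```

Emit:
servo_tool --moves "0 0.004 0 0 0 0 1;0 0.004 0 0 0 0 1;0 0.004 0 0 0 0 1;0 0.004 0 0 0 0 1;0 0.004 0 0 0 0 1;0 0 0 0 0 0 1"

```text
time_s: 9.73
tool_pos: [0.5562, 0.0094, 0.0434]
tool_rot: [179.9, 0.1, 109.1]
force: [0.6, -0.6, -0.8]
grip_width: 0.0153
```

```bash
python3 -c "
from h import *
todock(-110,-.7,.0434)
from cell import env
c=env.read_camera('top');crop(c,225,125,80,80,6,'pics/top5.png');np.savez('top5.npz',**c)
c=env.read_camera('scene');crop(c,235,155,100,90,6,'pics/scene5.png')"
```

```text
t 9.73 tcp dock x -129.2 y -0.7 z 43.4 mm; nose in 5.8; F along 0.32 lat -0.77 z -0.85 yaw 109.11 torque [-0.11  0.04  0.02] grip 15.32
t 9.73 pos [0.5562 0.0094 0.0434] rot [1.7989e+02 7.0000e-02 1.0911e+02] F [ 0.56 -0.62 -0.85] grip 0.0153
shift(tool,now) [-0.0001  0.0192  0.0001] | 0.0192 turn [0.004 0.002 0.004] q7 25.6
shift in final axes [-0.      0.0192  0.    ]
```

View pics/top5.png

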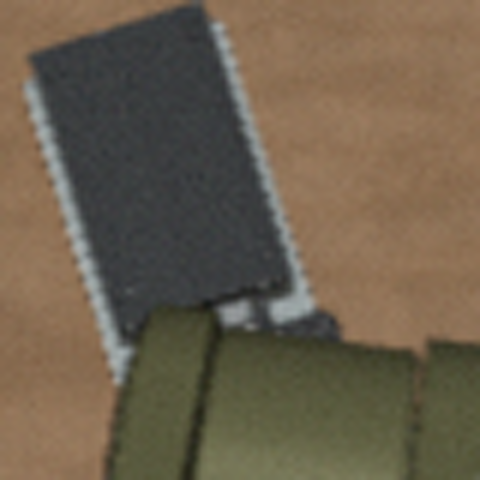

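View pics/scene5.png

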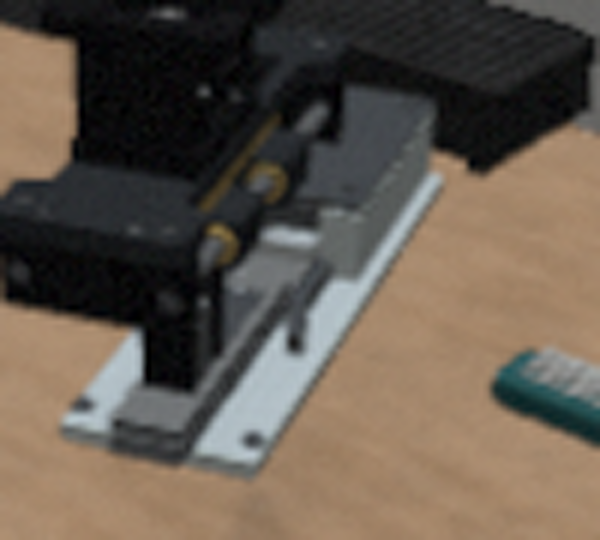

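The bar now lies between the walls with its nose at the tunnel mouth, and contact forces are at the noise level. I'll carry on and feel for the pawl.

Emit:
servo_tool --moves "0 0.004 0 0 0 0 1;0 0.004 0 0 0 0 1;0 0.004 0 0 0 0 1;0 0.004 0 0 0 0 1;0 0 0 0 0 0 1"

```text
time_s: 10.25
tool_pos: [0.5717, 0.0148, 0.0434]
tool_rot: [179.9, 0.0, 109.1]
force: [0.2, -0.2, -1.4]
grip_width: 0.0162
```

```bash
python3 -c "
from h import *
todock(-110,-.7,.0434)"
```

```text
t 10.25 tcp dock x -112.8 y -0.6 z 43.4 mm; nose in 22.2; F along 0.14 lat -0.28 z -1.45 yaw 109.07 torque [-0.09  0.08  0.03] grip 16.17
t 10.25 pos [0.5717 0.0148 0.0434] rot [1.7993e+02 2.0000e-02 1.0907e+02] F [ 0.23 -0.22 -1.45] grip 0.0162
shift(tool,now) [-0.0001  0.0028  0.    ] | 0.0028 turn [0.002 0.001 0.003] q7 25.7
shift in final axes [-0.0001  0.0028  0.    ]
```

Emit:
servo_tool --moves "0 0.002 0 0 0 0 1;0 0.002 0 0 0 0 1;0 0.002 0 0 0 0 1"

```text
time_s: 10.5
tool_pos: [0.5776, 0.0166, 0.0434]
tool_rot: [180.0, 0.0, 109.1]
force: [-1.1, 0.3, -0.1]
grip_width: 0.0159
```

Emit:
servo_tool --moves "0 0.002 0 0 0 0 1;0 0.002 0 0 0 0 1"

```text
time_s: 10.67
tool_pos: [0.5816, 0.018, 0.0434]
tool_rot: [180.0, 0.0, 109.1]
force: [0.3, -0.3, 0.4]
grip_width: 0.0155
```

Emit:
servo_tool --moves "0 0.002 0 0 0 0 1;0 0.002 0 0 0 0 1"

```text
time_s: 10.83
tool_pos: [0.5858, 0.0195, 0.0434]
tool_rot: [180.0, 0.0, 109.1]
force: [0.1, 0.3, -1.1]
grip_width: 0.0157
```

```bash
python3 -c "
from h import *
dock()"
```

```text
t 10.83 tcp dock x -98.0 y -0.8 z 43.4 mm; nose in 37.0; F along 0.21 lat 0.29 z -1.13 yaw 109.05 torque [-0.05  0.12 -0.01] grip 15.69
```

Emit:
servo_tool --moves "0 0.002 0 0 0 0 1;0 0.002 0 0 0 0 1"

```text
time_s: 11.0
tool_pos: [0.59, 0.0209, 0.0434]
tool_rot: [180.0, 0.0, 109.1]
force: [-0.0, -0.5, -0.1]
grip_width: 0.0159
```

Emit:
servo_tool --moves "0 0.002 0 0 0 0 1;0 0.002 0 0 0 0 1"

```text
time_s: 11.17
tool_pos: [0.593, 0.0219, 0.0434]
tool_rot: [-179.8, -0.0, 109.0]
force: [-5.6, -1.3, 5.3]
grip_width: 0.0158
```

Emit:
servo_tool --moves "0 0.002 0 0 0 0 1;0 0.002 0 0 0 0 1"

```text
time_s: 11.33
tool_pos: [0.5952, 0.0226, 0.0435]
tool_rot: [-179.6, -0.1, 109.0]
force: [-4.8, -0.7, 4.4]
grip_width: 0.016
```

```bash
python3 -c "
from h import *
dock()"
```

```text
t 11.33 tcp dock x -88.1 y -0.8 z 43.5 mm; nose in 46.9; F along -4.80 lat 0.93 z 4.38 yaw 109.03 torque [-0.12  0.7   0.06] grip 16.03
```

Emit:
servo_tool --moves "0 0.002 0 -0.006 0 0 1;0 0.002 0 -0.006 0 0 1;0 0.002 0 -0.004 0 0 1"

```text
time_s: 11.58
tool_pos: [0.5993, 0.0241, 0.0434]
tool_rot: [-179.8, -0.2, 109.0]
force: [-4.9, -0.6, 4.2]
grip_width: 0.0156
```

Emit:
servo_tool --moves "0 0.002 0 -0.004 0 0 1;0 0.002 0 -0.004 0 0 1;0 0.002 0 -0.004 0 0 1"

```text
time_s: 11.83
tool_pos: [0.6032, 0.0253, 0.0434]
tool_rot: [-179.9, -0.2, 109.0]
force: [-6.3, -1.5, 5.2]
grip_width: 0.0155
```

```bash
python3 -c "
from h import *
todock(-70,-.8,.0434)"
```

```text
t 11.83 tcp dock x -79.6 y -0.9 z 43.4 mm; nose in 55.4; F along -6.40 lat 0.63 z 5.21 yaw 108.99 torque [-0.26  1.21  0.08] grip 15.52
t 11.83 pos [0.6032 0.0253 0.0434] rot [-179.92   -0.24  108.99] F [-6.26 -1.48  5.21] grip 0.0155
shift(tool,now) [0.0001 0.0096 0.    ] | 0.0096 turn [-0.003 -0.008 -0.   ] q7 25.9
shift in final axes [0.0001 0.0096 0.    ]
```

Emit:
servo_tool --moves "0 0.002 0 -0.002 -0.003 0 1;0 0.002 0 0 0 0 1"

```text
time_s: 12.0
tool_pos: [0.6062, 0.0265, 0.0434]
tool_rot: [-179.9, -0.2, 109.0]
force: [-4.1, -1.4, 3.0]
grip_width: 0.0158
```

Emit:
servo_tool --moves "0 0.002 0 -0.002 0 0 1;0 0.002 0 -0.002 0 0 1"

```text
time_s: 12.17
tool_pos: [0.6105, 0.028, 0.0434]
tool_rot: [180.0, -0.2, 109.0]
force: [-3.7, -0.8, 3.4]
grip_width: 0.0159
```

```bash
python3 -c "
from h import *
dock()"
```

```text
t 12.17 tcp dock x -71.8 y -0.8 z 43.4 mm; nose in 63.2; F along -3.71 lat 0.45 z 3.37 yaw 108.99 torque [-0.33  0.82  0.06] grip 15.86
```

Emit:
servo_tool --moves "0 0.0015 0 0 0 0 1"

```text
time_s: 12.25
tool_pos: [0.6122, 0.0286, 0.0434]
tool_rot: [180.0, -0.2, 109.0]
force: [-3.2, -1.8, 2.3]
grip_width: 0.0157
```

Emit:
servo_tool --moves "0 0.0015 0 0 0 0 1"

```text
time_s: 12.33
tool_pos: [0.6136, 0.0291, 0.0434]
tool_rot: [-180.0, -0.2, 109.0]
force: [-8.2, -0.9, 7.1]
grip_width: 0.0158
```

Emit:
servo_tool --moves "0 0.0015 0 0 0 0 1"

```text
time_s: 12.42
tool_pos: [0.6138, 0.0291, 0.0434]
tool_rot: [-179.8, -0.2, 109.0]
force: [-10.1, -1.9, 8.7]
grip_width: 0.0157
```

Emit:
servo_tool --moves "0 0.002 0 -0.006 0 0 1"

```text
time_s: 12.5
tool_pos: [0.6142, 0.0292, 0.0434]
tool_rot: [-179.7, -0.3, 109.0]
force: [-10.2, -1.7, 9.3]
grip_width: 0.0158
```

```bash
python3 -c "
from h import *
dock()"
```

```text
t 12.50 tcp dock x -68.0 y -0.8 z 43.4 mm; nose in 67.0; F along -10.22 lat 1.70 z 9.34 yaw 108.99 torque [-0.43  1.95  0.03] grip 15.82
```

Emit:
servo_tool --moves "0 0.0022 -0.0002 -0.012 0 0 1"

```text
time_s: 12.58
tool_pos: [0.6145, 0.0293, 0.0434]
tool_rot: [-179.8, -0.3, 109.0]
force: [-9.3, -1.4, 6.3]
grip_width: 0.0158
```

Emit:
servo_tool --moves "0 0.0022 -0.0002 -0.012 0 0 1"

```text
time_s: 12.67
tool_pos: [0.6146, 0.0293, 0.0434]
tool_rot: [-179.9, -0.4, 109.0]
force: [-10.3, -1.6, 8.3]
grip_width: 0.0157
```

```bash
python3 -c "
from h import *
dock();go(.6,.03,.0434,109)"
```

```text
t 12.67 tcp dock x -67.6 y -0.9 z 43.4 mm; nose in 67.4; F along -10.26 lat 1.84 z 8.28 yaw 108.96 torque [-0.57  2.09  0.06] grip 15.69
t 12.67 pos [0.6146 0.0293 0.0434] rot [-179.91   -0.39  108.96] F [-10.3   -1.6    8.28] grip 0.0157
shift(tool,now) [ 0.0054 -0.0136  0.0001] | 0.0146 turn [-0.003 -0.014 -0.001] q7 26.0
shift in final axes [ 0.0054 -0.0136  0.    ]
```

Emit:
servo_tool --moves "0 0.0026 -0.0002 -0.006 -0.01 0 1"

```text
time_s: 12.75
tool_pos: [0.6148, 0.0294, 0.0434]
tool_rot: [-179.8, -0.2, 108.9]
force: [-9.2, -0.9, 7.4]
grip_width: 0.0154
```

Emit:
servo_tool --moves "0 0.0026 -0.0002 -0.006 0 0 1"

```text
time_s: 12.83
tool_pos: [0.6156, 0.0297, 0.0434]
tool_rot: [-179.8, -0.2, 108.9]
force: [-7.9, -1.7, 5.7]
grip_width: 0.0159
```

```bash
python3 -c "
from h import *
dock()"
```

```text
t 12.83 tcp dock x -66.4 y -0.8 z 43.4 mm; nose in 68.6; F along -8.03 lat 0.93 z 5.66 yaw 108.92 torque [-0.4   1.55  0.08] grip 15.93
```

Emit:
servo_tool --moves "0 0.0026 0 -0.006 0 0 1"

```text
time_s: 12.92
tool_pos: [0.6162, 0.0299, 0.0434]
tool_rot: [-179.7, -0.3, 108.9]
force: [-12.0, -1.8, 11.0]
grip_width: 0.016
```

Emit:
servo_tool --moves "0 0.0026 0 -0.006 0 0 1"

```text
time_s: 13.0
tool_pos: [0.6164, 0.0299, 0.0434]
tool_rot: [-179.5, -0.4, 108.9]
force: [-11.3, -2.8, 10.5]
grip_width: 0.0155
```

```bash
python3 -c "
from h import *
dock()"
```

```text
t 13.00 tcp dock x -65.7 y -0.8 z 43.4 mm; nose in 69.3; F along -11.64 lat 1.01 z 10.54 yaw 108.88 torque [-0.45  2.25  0.08] grip 15.52
```

The reading fell from about 10 N to 8 N as it advanced 1.2 mm, then climbed to 12 N. That looks like the click, so I'll pull back gently to test whether the pawl holds.

Emit:
servo_tool --moves "0 -0.0005 0 -0.01 -0.01 0 1;0 -0.001 0 -0.01 0 0 1"

```text
time_s: 13.17
tool_pos: [0.6149, 0.0296, 0.0434]
tool_rot: [179.9, -0.1, 108.9]
force: [-0.9, 0.9, 0.2]
grip_width: 0.0158
```

Emit:
servo_tool --moves "0 -0.001 0 0 0 0 1"

```text
time_s: 13.25
tool_pos: [0.6148, 0.0296, 0.0434]
tool_rot: [179.8, -0.1, 108.9]
force: [1.7, 0.8, -2.1]
grip_width: 0.0158
```

Emit:
servo_tool --moves "0 -0.001 0 0 0 0 1"

```text
time_s: 13.33
tool_pos: [0.6148, 0.0296, 0.0434]
tool_rot: [179.6, -0.1, 108.9]
force: [1.3, 0.7, -0.7]
grip_width: 0.0157
```

```bash
python3 -c "
from h import *
todock(-66,-.8,.0434)"
```

```text
t 13.33 tcp dock x -67.2 y -0.7 z 43.4 mm; nose in 67.8; F along 1.44 lat 0.22 z -0.66 yaw 108.92 torque [-0.16  0.17  0.09] grip 15.73
t 13.33 pos [0.6148 0.0296 0.0434] rot [ 1.7963e+02 -6.0000e-02  1.0892e+02] F [ 1.29  0.68 -0.66] grip 0.0157
shift(tool,now) [-0.0001  0.0012  0.    ] | 0.0013 turn [ 0.013 -0.002 -0.003] q7 25.7
shift in final axes [-0.0001  0.0012 -0.    ]
```

Emit:
servo_tool --moves "0 -0.002 0 0.008 0 0 1;0 -0.002 0 0 0 0 1"

```text
time_s: 13.5
tool_pos: [0.6147, 0.0299, 0.0434]
tool_rot: [179.4, 0.0, 109.0]
force: [5.2, 0.9, -4.7]
grip_width: 0.0159
```

```bash
python3 -c "
from h import *
todock(-66,-.8,.0434)"
```

```text
t 13.50 tcp dock x -67.3 y -0.3 z 43.4 mm; nose in 67.7; F along 5.24 lat -0.88 z -4.68 yaw 108.97 torque [-0.02 -0.62 -0.03] grip 15.92
t 13.5 pos [0.6147 0.0299 0.0434] rot [1.7942e+02 5.0000e-02 1.0897e+02] F [ 5.24  0.88 -4.68] grip 0.0159
shift(tool,now) [-0.0005  0.0013  0.    ] | 0.0014 turn [ 0.02   0.002 -0.001] q7 25.7
shift in final axes [-0.0005  0.0013  0.    ]
```

It held: no movement under a 5 N pull, plus whatever the block spring was pushing back. Now I'll release and lift.

Emit:
servo_tool --moves "0 0.0005 0 0.02 0 0 1;0 0 0 0 0 0 0.2;0 0 0 0 0 0 0.2;0 0 0 0 0 0 0.2;0 0 0 0 0 0 0.2;0 0 0 0 0 0 0.2"

```text
time_s: 14.0
tool_pos: [0.6164, 0.0299, 0.0437]
tool_rot: [180.0, 0.1, 108.9]
force: [-0.1, 0.6, -0.9]
grip_width: 0.0335
```

```bash
python3 -c "
from h import *
todock(-66,-.8,.12)"
```

```text
t 14.00 tcp dock x -65.7 y -0.8 z 43.7 mm; nose in 69.3; F along 0.10 lat 0.57 z -0.86 yaw 108.94 torque [-0.04  0.02  0.03] grip 33.5
t 14.0 pos [0.6164 0.0299 0.0437] rot [1.7995e+02 1.0000e-01 1.0894e+02] F [-0.09  0.57 -0.86] grip 0.0335
shift(tool,now) [-0.0001 -0.0002 -0.0763] | 0.0763 turn [ 0.002  0.003 -0.002] q7 25.5
shift in final axes [ 0.     -0.0003 -0.0763]
```

Lift slowly at first, then retreat backwards so the cameras can see.

Emit:
servo_tool --moves "0 0 -0.005 0 0 0 0.2;0 0 -0.01 0 0 0 0.2;0 0 -0.02 0 0 0 0.2;0 0 -0.03 0 0 0 0.2;0 0 -0.03 0 0 0 0.2;0 0 -0.03 0 0 0 0.2;0 -0.03 -0.01 0 0 0 0.2;0 -0.03 0 0 0 0 0.2;-0.03 -0.02 0 0 0 0 0.2;-0.04 0 0 0 0 0 0.2;-0.04 0 0 0 0 0 0.2;-0.04 0 0 0 0 0 0.2;-0.03 0 0 0 0 0 0.2;0 0 0 0 0 0 0.2;0 0 0 0 0 0 0.2"

```text
time_s: 15.25
tool_pos: [0.5999, -0.1719, 0.2002]
tool_rot: [179.0, 0.1, 109.3]
force: [0.4, 0.8, -0.3]
grip_width: 0.035
```

```bash
python3 -c "
from h import *
from cell import env
dock()
c=env.read_camera('top');cv2.imwrite('pics/top6f.png',c['img'][:,:,::-1]);crop(c,220,115,85,135,4.4,'pics/top6.png');np.savez('top6.npz',**c)
c=env.read_camera('scene');cv2.imwrite('pics/scene6.png',c['img'][:,:,::-1])"
```

```text
t 15.25 tcp dock x -146.9 y -186.3 z 200.2 mm; nose in -11.9; F along 0.64 lat 0.65 z -0.30 yaw 109.26 torque [-0.09  0.03  0.01] grip 34.99
```

View pics/top6.png

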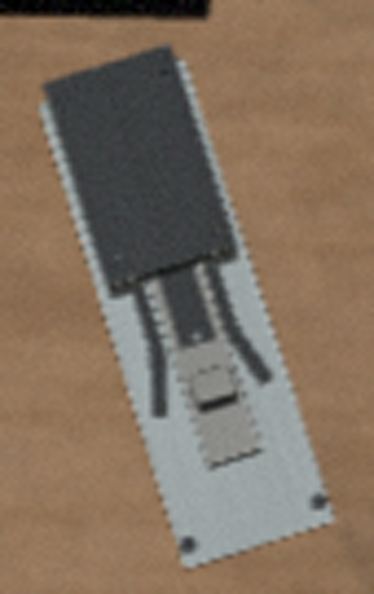

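View pics/top6f.png

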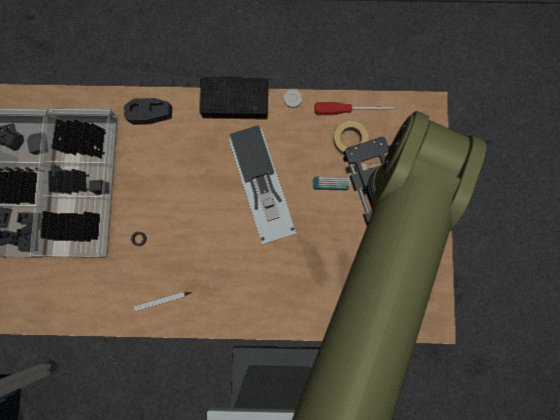

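View pics/scene6.png

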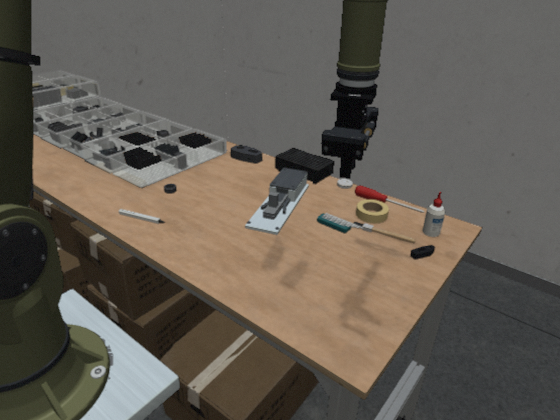

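```bash
python3 -c "
from h import *
c=load('top6.npz');a=np.array([np.cos(TH),np.sin(TH)]);b=np.array([-a[1],a[0]])
for x,y,z in((212,467,.028),(262,449,.028),(213,382,.064)):
    p=atz(c,(x+.5)/4.4-.5+220,(y+.5)/4.4-.5+115,z)[:2]-M;print(np.round([p@a*1e3,p@b*1e3],1))
"
```

```text
[-104.7   11.5]
[-103.7  -16.3]
[-67.4  -2.1]
```

```bash
python3 -c "
from cell import env
print(env.sign_off())"
```

```text
the job is handed in; nothing more can be done
None
```

The cartridge is clicked into the dock and held by the pawl. I handed the job in at about 15 s, with the gripper clear of everything.

- **Insertion:** I gripped the cartridge by its post, laid it in the guide and slid it in. The pawl resisted from about 43 mm nose depth, and the contact block was met at about 66 mm.
- **Click:** It came at about 68 mm, where the push reading fell from about 10 N to 8 N. I then pushed on to a peak of about 12 N on the wrist and stopped there, below the 14 N mark. Downward force on the dock stayed at or below about 11 N.
- **Hold:** I pulled back with 5 N before letting go, and the cartridge did not move from about 67.7 mm.
- **Final position:** After release, the top camera puts the post at 67.6 mm nose depth and the tail at about 66 mm. Both agree with the hold within camera accuracy.
- **Surroundings:** In the last pictures the hex keys, lever and ring look undisturbed. I judged that by eye and did not measure them. In the top view the arm hides the lever, so I could only see it in the scene view.

No checks failed. The guide centre I first measured from the dock was 1 to 2 mm off what the walls showed. I corrected for that before lowering, and sideways forces stayed below 2 N.

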